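# Assemble an isolator box and a junction box

### The arm

A 6-joint arm with a two-finger parallel gripper is mounted at the origin on the work surface. World frame = base frame: x ahead of the robot, y to its left, z up, the work surface at z = 0. Lengths are in mm, angles in rad, forces in N, time in s.
With the tool pointing down it reaches from about 150 to 775 mm from the base axis. Payload 6.1 kg.
Tool frame: the origin (TCP) lies midway between the tips of the shut fingers; the grasp point (between the pads) lies 19 mm behind it (arm.pinch_z is the distance from the TCP to the grasp point, in mm); z points along the fingers, y is the line along which they close (so a half turn about z gives the same grasp; the last joint's range is limited). The gripper opens to 85 mm and grips with 20 to 120 N. Pads are 22 mm wide; open, the fingers measure 114 mm over their backs; the gripper's body (76 mm by 85 mm) begins 54 mm behind the grasp point. The pads swing forward as they close: fully open they stand 13 mm farther back than shut.
Start: joints at [-1.3, 0.126, -0.04, 1.405, 0, 1.571], TCP at [140.433, -505.853, 231.295] pointing down, gripper open.
Joint ranges: [-2.72, 2.72], [-0.95, 1.95], [-1.27, 1.35], [-1.78, 2.02], [-1.46, 1.47], [-3.14, 3.14]. Speed limits (rad/s): [2.39, 2.39, 3.01, 3.14, 3.14, 3.14].

### API

Orientations are given as a unit quaternion [w, x, y, z].
In Python, from station import arm gives the robot as it stands. The module is installed in compiled form; this text tells all that it offers.
- The arm moves only by the tool arm_command, never from a script. Its argument "targets" is a list of rows, each a list of 7 numbers: the closure, from 0 (fully open) to 1 (shut), then the shift along the tool's x, y, z in m, then the turn, a rotation vector about the tool's x, y, z in degrees. In form: [[gripper, x, y, z, ax, ay, az], ...]. A call has 1 to 10 rows; each row shifts and turns the commanded pose from where the row before left it, along the tool's axes as they then stand; what a row does not reach is not made up. A row lasts 1/8 s, in which the tool goes at most 62.5 mm and 10.7 degrees, less where a joint would pass 70% of its speed; a pose out of reach is approached as far as the arm can. A call is refused whole if a number of a shift passes 0.0625 or a number of a turn 10.7, either way. A call with a gripper value outside its range is refused whole. The fingers move at their own pace and stop on an object; the grip force is fixed at half the most. Time passes only in rows, so rows that do not move let the fingers close. It gives the time, the measured TCP pose, the force, the opening and the grip force at its end, in the units of the state.
- arm.observe(): the state, without advancing time (a new reading comes with each control period).
- arm.snapshot(name): name is "scene" or "side" or "wrist"; returns a dict with "image" (420x560x3 uint8, red, green, blue), "fovy" (degrees; the focal length in pixels is half the picture's height over the tangent of half this angle, whatever the lens; pixels are square), "cx", "cy" (the principal point, pixels), "camera_from_world" (4x4, takes a point from world to camera coordinates); the wrist camera has in their place "hand_eye" (4x4, takes a point from camera to tool coordinates, whose origin is the TCP and whose axes are the flange's). Camera axes: x right, y up, looking along -z (the intrinsics and any distortion apply to the point x, -y, -z); pixel columns grow to the right and rows downward; lengths in mm; the calibration is good to about 2 mm. The wrist camera is an equidistant fisheye: a pixel r from the principal point sees the ray r / f radians off the axis. A picture is of the moment at which its call begins: read the wrist's pose just before it. There is no depth.
- arm.job_done(): hands the job in; it is judged then, once.
Trained networks look in a picture, given as the dict that the camera call returned (one of the last four; its "shot" number tells which), for a name from the list of things; names that differ only in an ending like _2 or _b are one class to them, and where a whole thing is asked for, a point or a joint stands for the part that bears it (a point fixed in the world has none). Each returns a list of dicts, best first, with "confidence" (0 to 1); they miss things now and then, are a little off and sometimes report something else, mostly with a low value. They report only what shows in the picture. A call takes as long as a camera call. They do not tell look-alikes from the thing itself.
- arm.boxes_of(thing, picture): "position" ([x, y, z] in mm, in world coordinates, good to about 4 mm: the middle of the surface that is visible of it).
The state is a dict: "t": time; "joint_positions": joint angles; "joint_velocities": joint speeds; "tau": joint torques, N m; "ee_pos": TCP position; "ee_rot": TCP orientation; "wrist_force": force on the tool from outside, world axes, zero at the start; "ft_torque": the same for the moment, N m; "width": opening from 0.0 (shut) to 1.0 (fully open); "gripper_force": force on a finger pad.
Only numpy, scipy, OpenCV 4.12 (cv2) and the standard library are available. Lean on these libraries where they do the work, as an engineer would, in place of code of your own. Each camera call takes 0.05 s, during which the arm holds its last target. There are 200 camera calls.

### The job

Put together the two electrical boxes on the bench, strictly in this order: for the isolator, lay the black switch in the dark grey base, shaft up and lengthwise, then lay the yellow cover squarely on that base so that the shaft comes through its hole, then set the red knob over the shaft and down onto the cover. Next the junction box: stand the green terminal strip upright in the middle of the white base, lengthwise along it, and close that base squarely with the blue-hooded white lid. Leave the multimeter, the screwdriver and the jar where they are.

Things in the scene. Friction and masses are not known exactly. Their poses are not given: they have to be found in the camera images.
- iso_base: Dark grey open box, the isolator's base, fixed to the bench (it does not move). 92 x 58 mm outside (x is its long axis), 28 mm high, walls 4 mm, floor 4 mm thick; inside 84 x 50 mm. A short grey cable gland sticks out 14 mm from each short end, not above 21 mm. Origin: centre of the underside on the bench; z up.
- jun_base: White open box, the junction box's base, fixed to the bench (it does not move). 96 x 84 mm outside (x is its long axis), 18 mm high, walls 6 mm, floor 4 mm thick; inside 84 x 72 mm. Two short grey glands stick out 14 mm from one short end (+x). Origin: centre of the underside on the bench; z up.
- switch_c (a point): Black switch block, loose, 0.15 kg: body 70 x 38 mm, 22 mm high, with a square brass shaft 10 x 10 mm standing 30 mm up from the middle of its top (52 mm over all), sides parallel to the body's: the natural grip. Point: on its middle axis, 26 mm above its underside (on the shaft). x along the 70 mm, z up. Either way round fits. In the grey base the body's top is 2 mm below the rim.
- cover_c (a point): Yellow flat cover of the isolator, loose, 0.07 kg, 98 x 62 x 8 mm, with a 34 mm round hole in the middle. It goes flat on the rim of the grey base (28 mm up); the shaft then stands 20 mm out of the hole. Grip it across the 62 mm; it overhangs the base by 2 mm on each long side. Point: its centre, 4 mm above its underside. x along the 98 mm, z up. Either way round fits.
- knob_c (a point): Red rotary knob, loose, 0.05 kg, open side down: a square foot 42 x 42 mm, 26 mm high, on top of it a bar 42 (x) x 12 mm, 14 mm high (40 mm over all). In its underside is a round bore 26 mm wide, 22 mm deep, for the shaft. Over the shaft, its foot rests on the yellow cover, 36 mm above the bench. Point: on its axis, 20 mm above its underside. Any turn will do.
- strip_c (a point): Green terminal strip, loose, 0.09 kg, a block 60 mm long (x), 20 mm wide (y) and 44 mm high, with five steel screws along its top. Grip it across the 20 mm. In the middle of the white base there is 26 mm on either side of it to the walls, which are 18 mm high, while it rises 30 mm above them. Point: its centre, half-way up (22 mm). Either way round fits.
- lid_c (a point): Junction box lid, loose, 0.1 kg: white flange 104 x 92 mm, 4 mm thick, with a blue hood 92 x 58 mm in its middle, 40 mm high over all. The hood is hollow, 83 x 49 mm inside, open below, 36 mm high from the underside, to clear the strip. Grip it across the 58 mm. The flange goes on the rim of the white base (18 mm up). Point: 20 mm above its underside. x along the 104 mm. Either way round fits.
- meter_c (a point): Bystander: orange multimeter with a black face, 75 x 150 x 36 mm, long along its y. Point: its centre. Leave it alone.
- driver_grip (a point): Bystander: screwdriver with a red handle, 190 mm long, lying on the bench along its x. Point: on its handle. Leave it alone.
- jar: Bystander: closed jar with a black cap, 60 mm across, 70 mm high. Origin: centre of its underside. Leave it alone.
There are look-alikes about, which are no part of the job. There is more than one size of the part that bears lid_c; the job needs the middle-sized.

How it is judged (in metres and radians):
On the way, in this order (a step that is already met when the one before it is completed fails the run):
1. the black switch lies flat on the floor of the dark grey base, lengthwise along it, and is released (horizontal distance between switch_c and iso_base below 0.011 m and z of switch_c in the frame of iso_base between 0.027 and 0.033 m and angle between switch_c's own z axis and vertical below 0.07 rad and contact force between the fingers and switch below 0.1 N and linear speed of switch below 0.02 m/s and angle between the x axis of switch_c and the x axis of iso_base, either way round below 0.3 rad), for 0.2 s.
2. the yellow cover lies flat on the dark grey base with the brass shaft through its hole, and is released (horizontal distance between cover_c and iso_base below 0.009 m and z of cover_c in the frame of iso_base between 0.029 and 0.035 m and angle between cover_c's own z axis and vertical below 0.07 rad and contact force between the fingers and cover below 0.1 N and linear speed of cover below 0.02 m/s and angle between the x axis of cover_c and the x axis of iso_base, either way round below 0.17 rad), for 0.2 s.
3. the red knob sits over the shaft, down on the yellow cover, and is released (horizontal distance between knob_c and switch_c below 0.009 m and z of knob_c in the frame of iso_base between 0.053 and 0.059 m and angle between knob_c's own z axis and vertical below 0.07 rad and contact force between the fingers and knob below 0.1 N and linear speed of knob below 0.02 m/s), for 0.2 s.
4. the green terminal strip stands upright on the floor of the white base, in the middle and lengthwise along it, and is released (horizontal distance between strip_c and jun_base below 0.012 m and z of strip_c in the frame of jun_base between 0.023 and 0.029 m and angle between strip_c's own z axis and vertical below 0.07 rad and contact force between the fingers and strip below 0.1 N and linear speed of strip below 0.02 m/s and angle between the x axis of strip_c and the x axis of jun_base, either way round below 0.25 rad), for 0.2 s.
5. the white lid with the blue hood lies flat on the white base, square to it, and is released (horizontal distance between lid_c and jun_base below 0.009 m and z of lid_c in the frame of jun_base between 0.035 and 0.041 m and angle between lid_c's own z axis and vertical below 0.07 rad and contact force between the fingers and lid below 0.1 N and linear speed of lid below 0.02 m/s and angle between the x axis of lid_c and the x axis of jun_base, either way round below 0.17 rad), for 0.2 s.
At the end, for the whole second after the job is handed in: All released, upright and at rest: switch on the grey base's floor (11 mm, 17 deg), cover on its rim (9 mm, 9 deg), knob over the shaft and down on the cover (9 mm), strip on the white base's floor (12 mm, 14 deg), lid on its rim (9 mm, 9 deg); heights within 3 mm (all of step 1 and all of step 2 and all of step 3 and all of step 4 and all of step 5); the robot touches nothing.
It fails at once if the multimeter is pushed more than 30 mm away (distance of meter_c from where it was at the start of the episode above 0.03 m).
It fails at once if the screwdriver is pushed more than 30 mm away (distance of driver_grip from where it was at the start of the episode above 0.03 m).
It fails at once if the jar is pushed more than 30 mm away (distance of jar from where it was at the start of the episode above 0.03 m).
It also fails if it takes over 131 s, if anything falls off the work surface, if the arm or the gripper's body presses on something with over 40 N, if the wrist force passes 120 N, or if a joint passes its speed limit or range.

## Working session

There is one attempt and no reset: what is moved stays moved. The work goes in short steps, Python scripts to look and compute and a tool call to move; the robot and the scene stay as the last step left them, time stands still between calls to the robot, and variables do not carry over. Pictures are saved under pics/ and viewed, at most 14 in all, crops included, and the job is handed in when it is done.

Besides the shell and the picture viewer there is one more tool, called as name([rows], argument=value, ...), one row to a line, values as JSON. arm_command: Moves the arm, as the interface text tells. Its arguments: {"type":"object","properties":{"targets":{"type":"array"}},"required":["targets"]}

```bash
mkdir -p pics; cat > h.py <<'E'
import numpy as np, cv2
from station import arm
from scipy.spatial.transform import Rotation as R
def save(s,n): cv2.imwrite(f'pics/{n}.png',cv2.cvtColor(s['image'],cv2.COLOR_RGB2BGR))
E
python3 - <<'E'
from h import *
o=arm.observe(); print(o)
a=arm.snapshot('scene'); b=arm.snapshot('side')
save(a,'scene');save(b,'side')
for s in (a,b):
  print({k:v for k,v in s.items() if k!='image'})
for n in ['iso_base','jun_base','switch_c','cover_c','knob_c','strip_c','lid_c','meter_c','driver_grip','jar']:
  for s in (a,b):
    print(n,[(np.round(d['position']).tolist(),round(d['confidence'],2)) for d in arm.boxes_of(n,s)])
w=arm.snapshot('wrist'); save(w,'wrist'); print({k:v for k,v in w.items() if k!='image'})
E
```

```text
{'t': 0.0, 'joint_positions': array([-1.30002692e+00,  1.26398492e-01, -4.05963721e-02,  1.40540329e+00,
        2.79103462e-06,  1.57078790e+00]), 'joint_velocities': array([ 0.00075242, -0.00078494,  0.00066532, -0.00084508,  0.00056305,
        0.0010559 ]), 'tau': array([ 2.16474677e-03, -4.35915291e+01,  3.52924061e+01,  1.72284641e-02,
        1.14626537e-04,  6.42310866e-06]), 'ee_pos': array([ 140.31629624, -505.48339025,  230.52409748]), 'ee_rot': array([-7.93773944e-04,  9.90848595e-01,  1.34975631e-01, -1.06714465e-04]), 'wrist_force': array([0.53081971, 0.08108383, 0.19094403]), 'ft_torque': array([-0.03274218, -0.00837246, -0.00212311]), 'gripper_force': 0.0, 'width': 1.0032815088757467}
{'fovy': 51.95380448819358, 'cx': 273.4541432374571, 'cy': 212.38729896082077, 'camera_from_world': array([[-2.02264136e-01,  9.79328191e-01, -2.34800957e-03,
         2.48018876e+01],
       [-8.09117163e-01, -1.65758131e-01,  5.63785118e-01,
         4.64217642e+02],
       [ 5.51741458e-01,  1.15933325e-01,  8.25918173e-01,
        -1.71262554e+03],
       [ 0.00000000e+00,  0.0000000
[... 1186 characters left out ...]
, 338.0, 24.0], 0.55)]
meter_c [([791.0, 13.0, 34.0], 0.85)]
meter_c [([764.0, -12.0, 40.0], 0.88)]
driver_grip [([721.0, -318.0, 21.0], 0.54)]
driver_grip [([717.0, -330.0, 22.0], 0.81)]
jar [([749.0, 323.0, 66.0], 0.71)]
jar [([724.0, 302.0, 46.0], 0.66)]
{'fovy': 65.70646984690485, 'cx': 278.3555094025059, 'cy': 209.4326077960557, 'hand_eye': array([[-9.81518575e-05,  9.49204017e-01,  3.14661284e-01,
         8.14635426e+01],
       [ 9.99999956e-01,  4.65461058e-06,  2.97887547e-04,
        -3.18862949e-01],
       [ 2.81291431e-04,  3.14661299e-01, -9.49203976e-01,
        -1.43154698e+02],
       [ 0.00000000e+00,  0.00000000e+00,  0.00000000e+00,
         1.00000000e+00]]), 'shot': 3}
```

View pics/scene.png

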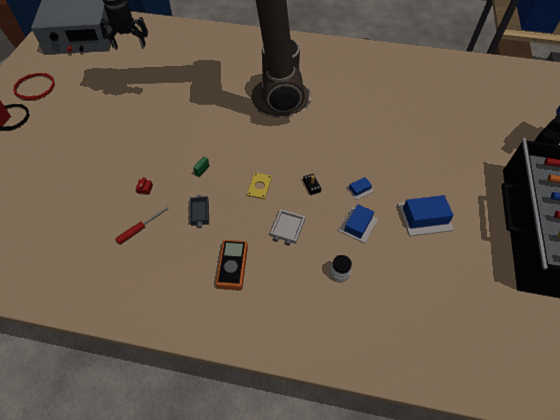

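View pics/side.png

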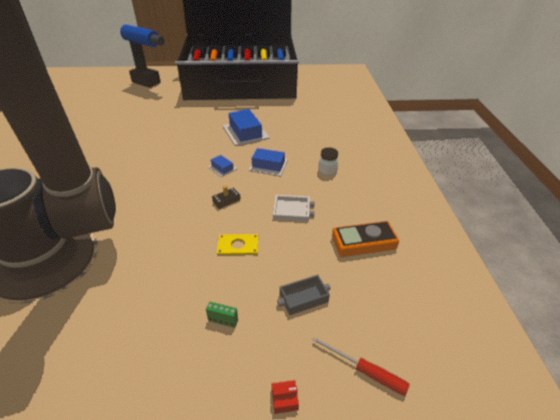

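Lid candidates: small (361,187), middle (359,222) and large (428,212) in the scene picture. The middle-sized one fits the job, and I'll confirm it in a crop. Next I'll fit the models to silhouettes.

```bash
cat >> h.py <<'E'
from scipy.optimize import minimize
def B(lx,ly,z0,z1,cx=0,cy=0):
    return np.array([[cx+sx*lx/2,cy+sy*ly/2,z] for sx in(-1,1) for sy in(-1,1) for z in(z0,z1)])
M={'iso':[B(92,58,0,28)],'jun':[B(96,84,0,18)],'switch':[B(70,38,0,22)],'cover':[B(98,62,0,8)],
 'knob':[B(42,42,0,26),B(42,12,26,40)],'strip':[B(60,20,0,44)],'lid':[B(92,58,4,40)]}
def seg(im,n):
    h,s,v=cv2.split(cv2.cvtColor(cv2.GaussianBlur(im,(3,3),0),cv2.COLOR_RGB2HSV).astype(int))
    return {'iso':(v<75),'jun':(s<60)&(v>75),'switch':(v<60),'cover':(h>20)&(h<36)&(s>190)&(v>90),
      'knob':((h<8)|(h>172))&(s>150),'strip':(h>40)&(h<90)&(s>90),'lid':(h>100)&(h<135)&(s>120)}[n].astype(np.uint8)
def wpose():
    o=arm.observe(); q=o['ee_rot']; T=np.eye(4); T[:3,:3]=R.from_quat([*q[1:],q[0]]).as_matrix(); T[:3,3]=o['ee_pos']; return T
def proj(s,P,T=None):
    P=np.c_[P,np.ones(len(P))]
    f=s['image'].shape[0]/2/np.tan(np.radians(s['fovy'])/2)
    C=s['camera_from_world'] if T is None else np.linalg.inv(T@s['hand_eye'])
    c=(P@C.T)[:,:3]*[1,-1,-1]
    if T is None: u=f*c[:,:2]/c[:,2:]
    else:
        r=np.linalg.norm(c[:,:2],axis=1); u=c[:,:2]/r[:,None]*(f*np.arctan2(r,c[:,2]))[:,None]
    return u+[s['cx'],s['cy']]
def place(b,p,z=0):
    c,q=np.cos(p[2]),np.sin(p[2]); return b@np.array([[c,q,0],[-q,c,0],[0,0,1]])+[p[0],p[1],z]
def sil(s,T,n,p,z=0):
    m=np.zeros(s['image'].shape[:2],np.uint8)
    for b in M[n]:
        u=proj(s,place(b,p,z),T); h=cv2.convexHull(u.astype(np.float32))
        cv2.fillConvexPoly(m,np.round(h*16).astype(np.int32),1,shift=4)
    return m
def fit(views,n,xy,z=0,rad=90,yaws=np.arange(0,np.pi,np.pi/8)):
    """views: list of (snap,T); returns x,y,yaw,IoU"""
    K=4; V=[]
    for s,T in views:   # crop masks: component near expected place, upsample via scaled intrinsics
        u=proj(s,np.array([[*xy,z+10.]]),T)[0]; e=proj(s,np.array([[xy[0]+rad,xy[1],z+10.],[xy[0],xy[1]+rad,z+10.]]),T)
        r=np.linalg.norm(e-u,axis=1).max()
        m=seg(s['image'],n); w=np.zeros_like(m); cv2.circle(w,tuple(int(a) for a in u),int(r),1,-1); m*=w
        k,l,st,ce=cv2.connectedComponentsWithStats(m)
        if k<2: continue
        j=1+np.argmax(st[1:,4]); m=(l==j).astype(np.uint8)
        c,_=cv2.findContours(m,0,2); m=cv2.drawContours(m*0,c,-1,1,-1)
        if n in('iso','lid'): 
            m=cv2.morphologyEx(m,2,np.ones((max(3,int(r*.2)),)*2,np.uint8))
        x0,y0=(u-r).astype(int).clip(0); x1,y1=(u+r).astype(int)+1
        cr=cv2.resize(m[y0:y1,x0:x1].astype(np.float32),None,fx=K,fy=K,interpolation=cv2.INTER_LINEAR)>.5
        V.append((s,T,x0,y0,cr))
    def cost(p):
        t=0
        for s,T,x0,y0,m in V:
            q=np.zeros(m.shape,np.uint8)
            for b in M[n]:
                h=cv2.convexHull(((proj(s,place(b,p,z),T)-[x0,y0]+.5)*K-.5).astype(np.float32))
                cv2.fillConvexPoly(q,np.round(h*16).astype(np.int32),1,shift=4)
            q=q>0; t-=(q&m).sum()/max(1,(q|m).sum())
        return t/len(V)
    best=None
    for y in yaws:
        p0=np.array([*xy,y]); S=np.array([p0,p0+[12,0,0],p0+[0,12,0],p0+[0,0,.25]])
        r=minimize(cost,p0,method='Nelder-Mead',options=dict(initial_simplex=S,maxfev=150,xatol=.05,fatol=1e-5))
        if best is None or r.fun<best.fun: best=r
    r=minimize(cost,best.x,method='Nelder-Mead',options=dict(initial_simplex=best.x+np.array([[0,0,0],[3,0,0],[0,3,0],[0,0,.08]]),maxfev=200))
    return np.round([r.x[0],r.x[1],(r.x[2]+np.pi/2)%np.pi-np.pi/2,-r.fun],3)
def pose():
    T=wpose(); return np.round([*T[:3,3],np.arctan2(T[1,0],T[0,0])],3),T[2,2].round(4)
def go(x,y,z,yaw=None):
    """tool-frame shift (mm) to reach x,y,z now, then the turn about tool z (deg) to reach yaw mod pi"""
    T=wpose(); d=T[:3,:3].T@(np.array([x,y,z])-T[:3,3]); y0=np.arctan2(T[1,0],T[0,0])
    t=0 if yaw is None else -np.degrees((yaw-y0+np.pi/2)%np.pi-np.pi/2)
    tilt=R.from_matrix(T[:3,:3].T@np.array([[np.cos(y0),np.sin(y0),0],[np.sin(y0),-np.cos(y0),0],[0,0,-1]])).as_rotvec(True)
    print('shift',d.round(1),'turn z',round(t,1),'untilt',tilt.round(2),'at',pose()[0],'j6',arm.observe()['joint_positions'][5].round(2))
E
python3 - <<'E'
from h import *
a=arm.snapshot('scene'); b=arm.snapshot('side')
X={'iso':(600,-143),'jun':(607,143),'switch':(422,186),'cover':(462,18),'knob':(552,-355),'strip':(438,-190),'lid':(555,350)}
col=[a['image'].copy(),b['image'].copy()]
for n,xy in X.items():
    out=[fit([v],n,xy) for v in((a,None),(b,None))]; o=fit([(a,None),(b,None)],n,xy)
    print(n,*out,o)
    for i,s in enumerate((a,b)):
        c,_=cv2.findContours(sil(s,None,n,o),0,2); cv2.drawContours(col[i],c,-1,(0,255,255),1)
c=np.hstack([cv2.resize(col[0][140:260,110:410],None,fx=2,fy=2),]); 
d=cv2.resize(col[1][100:420,180:420],(400,533))[:,:]
q=np.zeros((600,800,3),np.uint8); c=cv2.resize(col[0][145:250,120:390],(800,311)); q[:311]=c
q[311:,:]=0; d=cv2.resize(col[1][130:250,200:345],(349,289)); q[311:,:349]=d
d=cv2.resize(col[1][250:420,190:345],(264,289)); q[311:,360:624]=d
save({'image':q},'fit1')
E
```

```text
iso [ 6.06920e+02 -1.45014e+02  2.91000e-01  9.63000e-01] [ 600. -143.    0.   -0.] [ 6.06920e+02 -1.45014e+02  2.91000e-01  4.81000e-01]
jun [ 5.97719e+02  1.44383e+02 -1.52000e-01  9.25000e-01] [ 6.03408e+02  1.46781e+02 -1.35000e-01  9.08000e-01] [ 6.01870e+02  1.44448e+02 -1.51000e-01  9.02000e-01]
switch [424.919 191.717   0.527   0.78 ] [ 4.51612e+02  2.34397e+02 -1.49300e+00  3.00000e-02] [4.24795e+02 1.91836e+02 5.10000e-01 4.00000e-01]Traceback (most recent call last):
  File "<stdin>", line 6, in <module>
  File "h.py", line 61, in fit
    r=minimize(cost,p0,method='Nelder-Mead',options=dict(initial_simplex=S,maxfev=150,xatol=.05,fatol=1e-5))
    res = _minimize_neldermead(fun, x0, args, callback, bounds=bounds,
                               **options)
    fsim[k] = func(sim[k])
              ~~~~^^^^^^^^
    fx = function(np.copy(x), *(wrapper_args + args))
  File "h.py", line 57, in cost
    return t/len(V)
           ~^~~~~~~
ZeroDivisionError: division by zero
```

```bash
python3 - <<'E'
from h import *
go(520,-230,230)
a=arm.snapshot('scene'); b=arm.snapshot('side')
for s in(a,b):
  H=cv2.cvtColor(s['image'],cv2.COLOR_RGB2HSV)
  for n,p in {'iso':(605,-145,5),'cover':(480,35,8),'knob':(550,-357,26),'strip':(435,-190,44),'lid':(560,355,40),'bench':(500,-80,0),'jun':(600,144,4),'switch':(422,190,22)}.items():
    u=proj(s,np.array([p],float))[0].astype(int); print(n,u,H[u[1],u[0]],end=' ')
  print()
E
```

```text
shift [ 439.5 -164.3    1.3] turn z 0 untilt [ 0. -0. -0.] at [ 1.40420e+02 -5.05852e+02  2.31307e+02  2.71000e-01] j6 1.57
iso [199 211] [105  37  55] cover [262 190] [ 24 165 158] knob [141 184] [  2  64 128] strip [199 162] [ 67 109  84] lid [357 220] [110 195 111] bench [227 190] [ 16  80 127] jun [287 225] [ 10  17 135] switch [311 181] [ 18 161  54] 
iso [303 296] [23 11 95] cover [246 238] [ 25 244 227] knob [285 394] [  5 187 112] strip [222 308] [ 46  45 143] lid [272 155] [111 170 168] bench [255 276] [ 17 104 196] jun [290 209] [ 16  34 202] switch [225 195] [ 18 146  98]
```

arm_command([
  [0,0.0625,-0.0235,0,0,0,0],
  [0,0.0625,-0.0235,0,0,0,0],
  [0,0.0625,-0.0235,0,0,0,0],
  [0,0.0625,-0.0235,0,0,0,0],
  [0,0.0625,-0.0235,0,0,0,0],
  [0,0.0625,-0.0235,0,0,0,0],
  [0,0.0625,-0.0235,0,0,0,0],
  [0,0,0,0,0,0,0],
  [0,0,0,0,0,0,0],
])

```text
t: 2.48
ee_pos: [493.8, -247.7, 231.1]
ee_rot: [-0.0, 0.991, 0.135, -0.0]
wrist_force: [-0.5, 0.3, -0.0]
width: 0.999
gripper_force: 0.0
```

```bash
cat > w.py <<'E'
from h import *
import sys
T=wpose(); s=arm.snapshot('wrist'); save(s,sys.argv[1]); np.savez('last',T=T)
import pickle; pickle.dump((s,T),open(sys.argv[1]+'.pkl','wb')); go(520,20,230)
E
python3 w.py w1
```

```text
shift [  97.4 -251.4    1.2] turn z 0 untilt [-0.    0.02 -0.  ] at [ 4.93334e+02 -2.48225e+02  2.31273e+02  2.70000e-01] j6 2.41
```

View pics/w1.png

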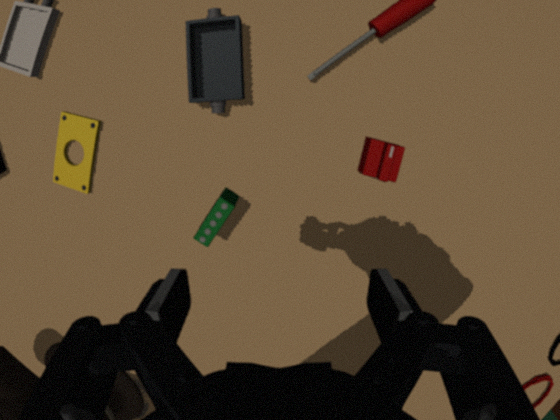

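Wrist view: iso base (215,58), knob (381,160), strip (217,217), cover (77,152), driver (360,35), white base at the top left.

arm_command([
  [0,0.0125,-0.06,0,0,0,0],
  [0,0.0125,-0.06,0,0,0,0],
  [0,0.0125,-0.06,0,0,0,0],
  [0,0.0125,-0.06,0,0,0,0],
  [0,0.0125,-0.06,0,0,0,0],
  [0,0.0125,-0.06,0,0,0,0],
  [0,0,0,0,0,0,0],
  [0,0,0,0,0,0,0],
])

```text
t: 3.52
ee_pos: [469.6, 117.9, 231.5]
ee_rot: [0.0, 0.991, 0.134, 0.0]
wrist_force: [0.9, -0.6, 0.4]
width: 1.001
gripper_force: 0.0
```

```bash
python3 w.py w2
```

```text
shift [ 22.5 107.3   1.6] turn z 0 untilt [ 0.02 -0.01 -0.  ] at [4.69800e+02 1.17463e+02 2.31502e+02 2.69000e-01] j6 3.12
```

View pics/w2.png

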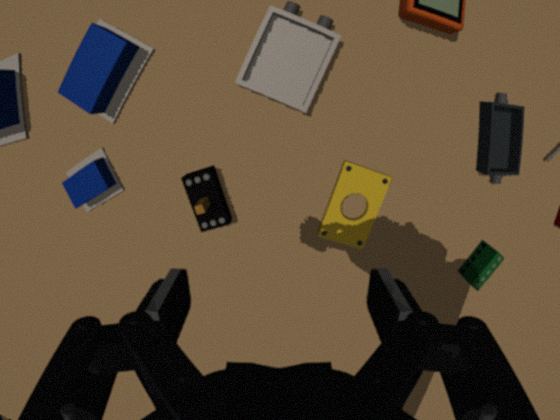

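Wrist view: white base (288,58), middle lid (105,70), small lid (92,180), large lid at the left edge, switch (207,200), cover (355,205).

```bash
cat > f.py <<'E'
from h import *
import pickle,sys
def run(name,X,crop=None):
    s,T=pickle.load(open(name+'.pkl','rb')); im=s['image'].copy()
    for n,xy in X.items():
        o=fit([(s,T)],n,xy); print(name,n,o)
        c,_=cv2.findContours(cv2.resize(sil(s,T,n,o),None,fx=1,fy=1),0,2); cv2.drawContours(im,c,-1,(0,255,255),1)
    return im
E
python3 - <<'E'
from f import *
for f,P in {'w1':[(215,50),(188,60),(60,125),(375,160),(233,197),(208,228),(150,100)],'w2':[(290,60),(265,15),(95,65),(195,190),(225,215),(300,150),(500,150)]}.items():
    s,T=pickle.load(open(f+'.pkl','rb')); H=cv2.cvtColor(s['image'],cv2.COLOR_RGB2HSV)
    print([(p,H[p[1],p[0]].tolist()) for p in P])
E
sed -i "s/'iso':(v<75),'jun':(s<60)&(v>75),'switch':(v<60),'cover':(h>20)&(h<36)&(s>190)&(v>90)/'iso':(s<90)\&(v<85),'jun':(s<60)\&(v>85),'switch':(v<50),'cover':(h>20)\&(h<36)\&(s>140)\&(v>50)/" h.py
python3 - <<'E'
from f import *
X={'iso':(600,-143),'jun':(607,143),'switch':(422,188),'cover':(462,18),'knob':(552,-355),'strip':(438,-190),'lid':(555,350)}
a=run('w1',{k:X[k] for k in('iso','cover','knob','strip')}); b=run('w2',{k:X[k] for k in('jun','switch','cover','lid','iso')})
save({'image':cv2.resize(np.vstack([a[:260,30:430],b[:260,30:430]]),(800,1040))[::1]},'fit')
import cv2
i=cv2.imread('pics/fit.png'); cv2.imwrite('pics/fit2.png',np.hstack([i[:520],i[520:]])[:, :][:, :1600:2])
cv2.imwrite('pics/fit2.png',cv2.resize(np.vstack([i[:520],i[520:]]),(461,600)))
E
```

```text
[((215, 50), [103, 41, 56]), ((188, 60), [108, 26, 50]), ((60, 125), [24, 187, 154]), ((375, 160), [0, 228, 104]), ((233, 197), [71, 128, 28]), ((208, 228), [63, 90, 82]), ((150, 100), [17, 106, 123])]
[((290, 60), [16, 31, 138]), ((265, 15), [19, 59, 133]), ((95, 65), [109, 223, 95]), ((195, 190), [150, 96, 8]), ((225, 215), [110, 191, 8]), ((300, 150), [17, 109, 122]), ((500, 150), [102, 28, 45])]
w1 iso [ 6.04644e+02 -1.44016e+02  3.04000e-01  9.52000e-01]
w1 cover [ 4.58281e+02  2.21970e+01 -3.40000e-02  9.77000e-01]
w1 knob [ 5.47997e+02 -3.55393e+02  5.60000e-02  9.36000e-01]
w1 strip [ 4.31467e+02 -1.89150e+02 -3.30000e-01  8.86000e-01]
w2 jun [ 6.02577e+02  1.44357e+02 -1.42000e-01  9.85000e-01]
w2 switch [422.657 192.021   0.541   0.88 ]
w2 cover [ 4.58465e+02  1.95620e+01 -3.70000e-02  9.83000e-01]
w2 lid [ 5.46112e+02  3.60895e+02 -2.70000e-01  9.09000e-01]
w2 iso [ 6.04735e+02 -1.48975e+02  3.16000e-01  9.50000e-01]
```

View pics/fit2.png

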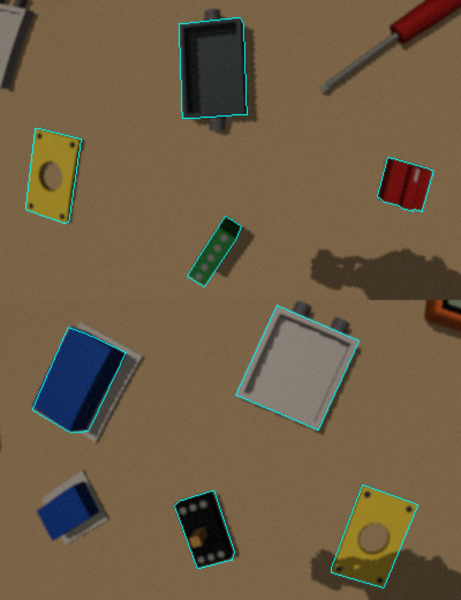

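arm_command([
  [0,-0.013,-0.042,0.04,0,0,0],
  [0,-0.0126,-0.0423,0.04,0,0,0],
  [0,0,0,0,0,0,-10.6],
  [0,0,0,0,0,0,-10.6],
  [0,0,0,0,0,0,-10.6],
  [0,0,0,0,0,0,-10.6],
  [0,0,0,0,0,0,-10.6],
  [0,0,0,0,0,0,-10.6],
  [0,0,0,0,0,0,-10.6],
  [0,0,0,0,0,0,-10.6],
])

```text
t: 4.82
ee_pos: [434.4, 152.8, 152.0]
ee_rot: [-0.013, 0.619, 0.785, 0.009]
wrist_force: [0.3, -0.0, 1.3]
width: 1.007
gripper_force: 0.0
```

arm_command([
  [0,0,0,0,0,0,-10.6],
  [0,0,0,0,0,0,-10.2],
  [0,0,0,0,0,0,0],
])

```text
t: 5.2
ee_pos: [434.3, 153.1, 152.0]
ee_rot: [-0.011, 0.471, 0.882, 0.011]
wrist_force: [0.0, 0.3, 0.0]
width: 1.001
gripper_force: 0.0
```

```bash
python3 w.py w3; python3 - <<'E'
from f import *
M['switch']=M['switch']+[B(10,10,22,52)]
im=run('w3',{'switch':(422,190)}); save({'image':im},'w3')
go(422.7,192,150,2.112)
E
```

```text
shift [-156.1   -2.2  -82.8] turn z 0 untilt [ 0.46 -1.74 -0.01] at [434.205 153.392 151.961   2.161] j6 1.3
w3 switch [422.402 192.615   0.552   0.96 ]
shift [38.4 11.9  3.2] turn z 2.8 untilt [ 0.46 -1.74 -0.01] at [434.205 153.392 151.961   2.161] j6 1.3
```

View pics/w3.png

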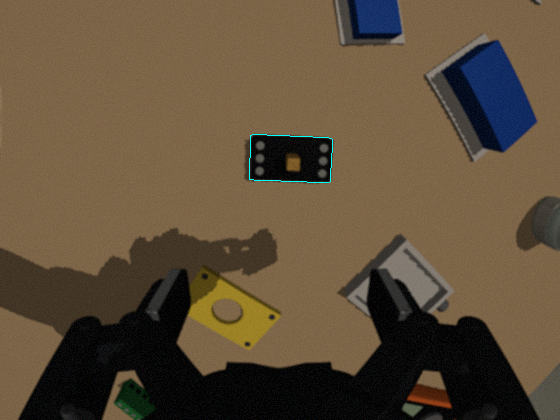

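arm_command([
  [0,0,0,0,0.46,-1.74,2.2],
  [0,0.02,0.0053,0,0,0,0],
  [0,0.0196,0.0053,0,0,0,0],
  [0,0,0,0.04,0,0,0],
  [0,0,0,0.03,0,0,0],
  [0,0,0,0,0,0,0],
])

```text
t: 6.0
ee_pos: [420.4, 192.8, 80.0]
ee_rot: [-0.002, 0.487, 0.874, -0.002]
wrist_force: [-0.3, -0.6, -0.4]
width: 0.999
gripper_force: 0.0
```

```bash
python3 - <<'E'
from h import *
go(422.4,192.6,27,2.123)
E
```

```text
shift [-1.2  1.9 53. ] turn z 0.1 untilt [-0.28 -0.04  0.  ] at [420.41  192.763  80.026   2.125] j6 1.45
```

arm_command([
  [0,-0.0012,0.0019,0.027,0,0,0],
  [0,0,0,0.026,0,0,0],
  [0,0,0,0,0,0,0],
  [1,0,0,0,0,0,0],
  [1,0,0,0,0,0,0],
  [1,0,0,0,0,0,0],
  [1,0,0,0,0,0,0],
  [1,0,0,0,0,0,0],
  [1,0,0,0,0,0,0],
])

```text
t: 7.12
ee_pos: [424.3, 194.2, 29.4]
ee_rot: [0.0, 0.485, 0.874, 0.0]
wrist_force: [-1.5, -0.1, 4.7]
width: 0.098
gripper_force: 59.2
```

```bash
python3 - <<'E'
from h import *
go(604.7,-146.5,120,0.31+np.pi/2)
E
```

```text
shift [-384.5  -27.2  -90.6] turn z 14.2 untilt [ 0. -0. -0.] at [424.305 194.161  29.393   2.128] j6 1.44
```

arm_command([
  [1,0,0,-0.045,0,0,0],
  [1,0,0,-0.045,0,0,0],
  [1,-0.02,-0.0025,-0.02,0,0,0],
  [1,-0.04,-0.0025,0,0,0,0],
  [1,-0.04,-0.0025,0,0,0,0],
  [1,-0.04,-0.0025,0,0,0,0],
  [1,-0.04,-0.0025,0,0,0,0],
  [1,-0.04,-0.0025,0,0,0,0],
  [1,-0.04,-0.0025,0,0,0,0],
  [1,-0.04,-0.0025,0,0,0,0],
])

```text
t: 8.38
ee_pos: [566.2, -72.2, 138.1]
ee_rot: [-0.001, 0.485, 0.874, -0.0]
wrist_force: [-0.1, 0.5, -1.0]
width: 0.104
gripper_force: 59.1
```

arm_command([
  [1,-0.04,-0.0025,0,0,0,0],
  [1,-0.04,-0.0025,0,0,0,0],
  [1,-0.04,-0.0025,0,0,0,0],
  [1,-0.04,0,0,0,0,0],
  [1,0,0,0,0,0,7],
  [1,0,0,0,0,0,7.2],
  [1,0,0,0,0,0,0],
])

```text
t: 9.25
ee_pos: [644.0, -210.8, 137.8]
ee_rot: [-0.001, 0.589, 0.808, -0.0]
wrist_force: [-0.1, -0.1, -1.9]
width: 0.098
gripper_force: 59.0
```

```bash
python3 w.py w4; python3 - <<'E'
from f import *
im=run('w4',{'iso':(604.7,-145)}); save({'image':im},'w4')
go(604.7,-145,120,0.31+np.pi/2)
E
```

```text
shift [257.7 -47.3 -91.7] turn z 0 untilt [-0.09 -0.04  0.  ] at [ 644.037 -210.697  138.038    1.883] j6 0.94
w4 iso [ 6.04498e+02 -1.44872e+02  3.05000e-01  9.83000e-01]
shift [ 74.6 -17.2  18.1] turn z 0.1 untilt [-0.09 -0.04  0.  ] at [ 644.037 -210.697  138.038    1.883] j6 0.94
```

View pics/w4.png

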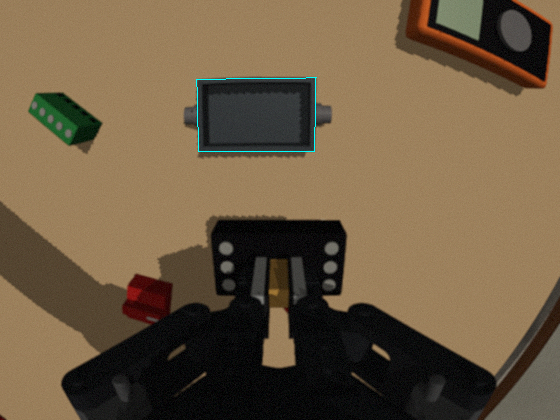

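Base fit is (604.5,-144.9,0.305) and the switch hangs square in the grip.

arm_command([
  [1,0.025,-0.0059,0,0,0,0.4],
  [1,0.025,-0.0059,0,0,0,0],
  [1,0.0247,-0.0058,0,0,0,0],
  [1,0,0,0.03,0,0,0],
  [1,0,0,0.03,0,0,0],
  [1,0,0,0,0,0,0],
])

```text
t: 10.05
ee_pos: [603.0, -144.1, 76.4]
ee_rot: [-0.003, 0.592, 0.806, -0.001]
wrist_force: [0.7, 0.6, -1.0]
width: 0.1
gripper_force: 58.9
```

```bash
python3 - <<'E'
from h import *
go(604.5,-144.9,34,0.305+np.pi/2)
E
```

```text
shift [-1.4  1.4 42.4] turn z -0.0 untilt [-0.28 -0.15  0.  ] at [ 603.005 -144.061   76.407    1.876] j6 1.03
```

arm_command([
  [1,-0.0014,0.0014,0.014,-0.25,-0.15,0],
  [1,0,0,0.014,0,0,0],
  [1,0,0,0.014,0,0,0],
  [1,0,0,0,0,0,0],
  [1,0,0,0,0,0,0],
])

```text
t: 10.68
ee_pos: [607.0, -145.8, 36.9]
ee_rot: [0.002, 0.592, 0.806, 0.001]
wrist_force: [0.9, 0.3, -1.7]
width: 0.098
gripper_force: 59.0
```

arm_command([
  [1,0.0005,-0.0018,0.0025,0,0,0],
  [1,0,0,0,0,0,0],
  [1,0,0,0,0,0,0],
])

```text
t: 11.05
ee_pos: [605.1, -145.9, 34.5]
ee_rot: [0.002, 0.592, 0.806, 0.001]
wrist_force: [0.6, -0.5, -1.3]
width: 0.099
gripper_force: 59.0
```

arm_command([
  [1,0,0,0.0015,0,0,0],
  [1,0,0,0,0,0,0],
  [0,0,0,0,0,0,0],
  [0,0,0,0,0,0,0],
  [0,0,0,0,0,0,0],
  [0,0,0,0,0,0,0],
  [0,0,0,-0.035,0,0,0],
  [0,0,0,-0.04,0,0,0],
  [0,0,0,-0.04,0,0,0],
  [0,0,0,0,0,0,0],
])

```text
t: 12.3
ee_pos: [606.4, -146.2, 151.8]
ee_rot: [0.005, 0.592, 0.806, 0.002]
wrist_force: [0.7, 0.2, -0.2]
width: 1.004
gripper_force: 0.0
```

```bash
python3 - <<'E'
from h import *
go(458.4,21,150,-.036)
p=arm.snapshot('side'); q=p['image'][265:325,265:345]
save({'image':cv2.resize(q,(640,480),interpolation=cv2.INTER_CUBIC)},'s1')
E
```

```text
shift [203.7 -91.5  -0.3] turn z -70.6 untilt [0.54 0.34 0.  ] at [ 606.44  -146.17   151.751    1.874] j6 1.03
```

View pics/s1.png

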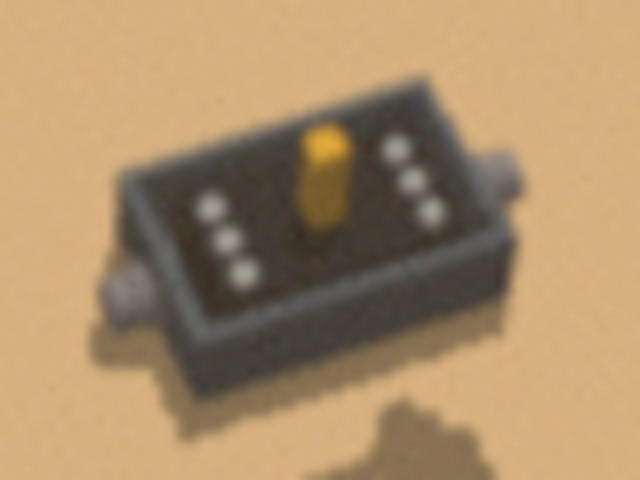

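Switch is in place.

arm_command([
  [0,0,0,0,0.5,0.3,0],
  [0,0.036,-0.005,0,0,0,0],
  [0,0.036,-0.005,0,0,0,0],
  [0,0.036,-0.005,0,0,0,0],
  [0,0.036,-0.005,0,0,0,0],
  [0,0.036,-0.005,0,0,0,0],
  [0,0,0,0,0,0,-10.6],
  [0,0,0,0,0,0,-10.6],
  [0,0,0,0,0,0,-10.6],
  [0,0,0,0,0,0,-10.6],
])

```text
t: 13.6
ee_pos: [526.1, 18.7, 146.8]
ee_rot: [-0.004, 0.258, 0.966, -0.001]
wrist_force: [0.4, -0.6, 0.8]
width: 0.999
gripper_force: 0.0
```

arm_command([
  [0,0,0,0,0,0,-10.6],
  [0,0,0,0,0,0,-10.6],
  [0,0,0,0,0,0,-7],
  [0,0,0,0,0,0,0],
])

```text
t: 14.1
ee_pos: [526.2, 18.7, 147.0]
ee_rot: [-0.004, 0.019, 1.0, 0.0]
wrist_force: [0.1, 0.1, -0.7]
width: 0.999
gripper_force: 0.0
```

```bash
python3 w.py w5; python3 - <<'E'
from f import *
im=run('w5',{'cover':(458.4,21)}); 
s,T=pickle.load(open('w5.pkl','rb')); o=fit([(s,T)],'cover',(458.4,21))
go(*o[:2],60,o[2]); s=arm.observe(); print(s['joint_positions'].round(3))
E
```

```text
shift [  7.1   1.1 -82.7] turn z 0 untilt [ 0.04 -0.45 -0.  ] at [526.362  18.674 147.204   3.103] j6 0.07
w5 cover [ 4.58444e+02  2.04150e+01 -3.90000e-02  9.69000e-01]
shift [67.2 -0.9 87.7] turn z 0.1 untilt [ 0.04 -0.45 -0.  ] at [526.362  18.674 147.204   3.103] j6 0.07
[ 3.500e-02  1.480e-01 -1.980e-01  1.233e+00  1.000e-03  7.300e-02]
```

arm_command([
  [0,0,0,0,0,-0.45,0],
  [0,0.034,-0.0005,0.03,0,0,0],
  [0,0.034,-0.0005,0.03,0,0,0],
  [0,0,0,0.035,0,0,0],
  [0,0,0,0.03,0,0,0],
  [0,0,0,0,0,0,0],
])

```text
t: 14.9
ee_pos: [457.1, 20.1, 21.4]
ee_rot: [-0.001, 0.018, 1.0, 0.0]
wrist_force: [-1.0, -1.3, 0.5]
width: 0.999
gripper_force: 0.0
```

```bash
python3 - <<'E'
from h import *
go(458.4,20.4,-4,-.038)
E
```

```text
shift [-1.3  0.3 25.4] turn z 0.1 untilt [ 0.03 -0.11 -0.  ] at [457.116  20.121  21.434   3.105] j6 0.08
```

arm_command([
  [0,-0.0013,0.0003,0.0125,0,0,0],
  [0,0,0,0.012,0,0,0],
  [1,0,0,0,0,0,0],
  [1,0,0,0,0,0,0],
  [1,0,0,0,0,0,0],
  [1,0,0,0,0,0,0],
  [1,0,0,0,0,0,0],
])

```text
t: 15.78
ee_pos: [461.0, 20.5, -0.5]
ee_rot: [0.002, 0.018, 1.0, 0.0]
wrist_force: [-1.1, -0.1, 6.3]
width: 0.695
gripper_force: 64.8
```

arm_command([
  [1,0,0,-0.04,0,0,0],
  [1,0,0,-0.045,0,0,0],
  [1,0,0,-0.045,0,0,0],
  [1,-0.03,-0.032,0,0,0,0],
  [1,-0.03,-0.032,0,0,0,0],
  [1,-0.03,-0.032,0,0,0,0],
  [1,-0.03,-0.032,0,0,0,0],
  [1,-0.03,-0.032,0,0,0,-9.8],
  [1,0,0,0,0,0,-9.8],
  [1,0,0,0,0,0,0],
])

```text
t: 17.02
ee_pos: [604.5, -145.3, 128.3]
ee_rot: [0.001, -0.151, 0.988, 0.0]
wrist_force: [-0.0, 0.1, -1.1]
width: 0.691
gripper_force: 64.8
```

```bash
python3 w.py w6; python3 - <<'E'
from f import *
s,T=pickle.load(open('w6.pkl','rb')); im=s['image'].copy()
z=T[2,3]+.5
# held cover pose relative to TCP: fit with the cover at height z
S=T[:2,3]; o=fit([(s,T)],'cover',S,z=z,yaws=[T_ for T_ in [np.arctan2(T[1,0],T[0,0])]]); print('held cover',o)
c,_=cv2.findContours(sil(s,T,'cover',o,z),0,2); cv2.drawContours(im,c,-1,(0,255,255),1); save({'image':im},'w6')
go(604.5,-144.9,95,.305)
E
```

```text
shift [  31.1  182.6 -101.4] turn z 0 untilt [0.03 0.11 0.  ] at [ 604.324 -144.93   128.572   -2.839] j6 -0.54
held cover [ 6.03174e+02 -1.45425e+02  3.08000e-01  9.73000e-01]
shift [-0.1 -0.  33.6] turn z -0.1 untilt [0.03 0.11 0.  ] at [ 604.324 -144.93   128.572   -2.839] j6 -0.54
```

View pics/w6.png

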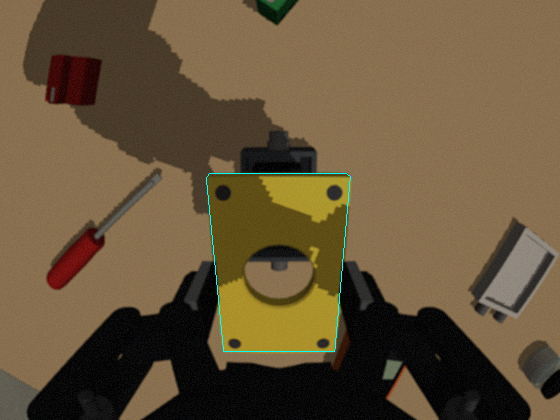

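arm_command([
  [1,-0.0013,0,0.035,0,0,0],
  [1,0,0,0.035,0,0,0],
  [1,0,0,0.015,0,0,0],
  [1,0,0,0,0,0,0],
  [1,0,0,0,0,0,0],
])

```text
t: 17.7
ee_pos: [606.8, -144.5, 45.6]
ee_rot: [0.002, -0.152, 0.988, -0.0]
wrist_force: [0.7, -0.6, 0.4]
width: 0.691
gripper_force: 64.8
```

```bash
python3 - <<'E'
from h import *
go(605.6,-144.4,28,.305)
E
```

```text
shift [ 1.2  0.5 17.5] turn z 0.0 untilt [-0.06  0.25 -0.  ] at [ 606.819 -144.509   45.555   -2.836] j6 -0.54
```

arm_command([
  [1,0.0012,0.0003,0.009,0,0.25,0],
  [1,0,0,0.008,0,0,0],
  [1,0,0,0,0,0,0],
  [1,0,0,0,0,0,0],
])

```text
t: 18.2
ee_pos: [605.1, -144.6, 27.5]
ee_rot: [-0.0, -0.152, 0.988, -0.0]
wrist_force: [-0.3, -0.4, 5.2]
width: 0.689
gripper_force: 65.6
```

arm_command([
  [0,0,0,0,0,0,0],
  [0,0,0,0,0,0,0],
  [0,0,0,0,0,0,0],
  [0,0,0,-0.03,0,0,0],
  [0,0,0,-0.045,0,0,0],
  [0,0,0,-0.045,0,0,0],
  [0,0,0,0,0,0,0],
])

```text
t: 19.08
ee_pos: [607.1, -144.9, 151.3]
ee_rot: [0.002, -0.153, 0.988, -0.001]
wrist_force: [0.5, 0.2, 0.0]
width: 0.999
gripper_force: 0.0
```

```bash
python3 w.py w7; python3 - <<'E'
from f import *
s,T=pickle.load(open('w7.pkl','rb')); im=s['image'].copy()
M['hole']=[B(10,10,20,28)]
o=fit([(s,T)],'cover',(604.5,-144.9),z=28,yaws=[.305]); print(o)
for n in('cover','hole'):
  c,_=cv2.findContours(sil(s,T,n,o,28),0,2); cv2.drawContours(im,c,-1,(0,255,255),1)
save({'image':im},'w7')
go(548,-355.4,150,.056)
E
```

```text
shift [ 32.3 182.8 -81.6] turn z 0 untilt [-0.11  0.08 -0.  ] at [ 606.067 -144.696  148.833   -2.835] j6 -0.54
[ 6.03483e+02 -1.44663e+02  3.08000e-01  9.74000e-01]
shift [ 118.9 -183.4   -1. ] turn z 14.3 untilt [-0.11  0.08 -0.  ] at [ 606.067 -144.696  148.833   -2.835] j6 -0.54
```

View pics/w7.png

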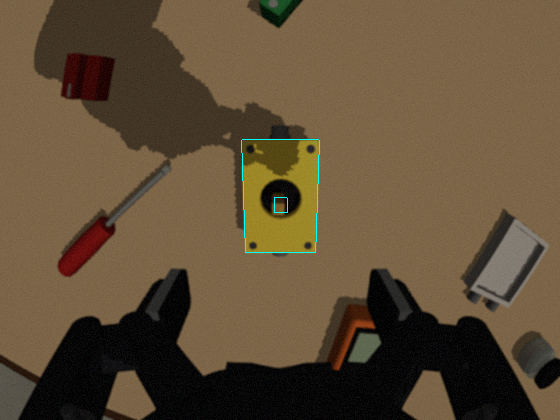

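arm_command([
  [0,0.01,-0.04,0,0,0,0],
  [0,0.01,-0.04,0,0,0,0],
  [0,0.01,-0.04,0,0,0,0],
  [0,0.01,-0.04,0,0,0,0],
  [0,0.01,-0.04,0,0,0,0],
  [0,0,0,0,0,0,7.2],
  [0,0,0,0,0,0,7.1],
  [0,0,0,0,0,0,0],
])

```text
t: 20.12
ee_pos: [616.9, -350.1, 145.0]
ee_rot: [-0.002, -0.029, 1.0, 0.001]
wrist_force: [0.0, -0.4, -0.8]
width: 1.002
gripper_force: 0.0
```

```bash
python3 w.py w8; python3 - <<'E'
from f import *
s,T=pickle.load(open('w8.pkl','rb')); im=s['image'].copy()
o=fit([(s,T)],'knob',(548,-355)); print(o)
go(*o[:2],40,o[2])
c,_=cv2.findContours(sil(s,T,'knob',o),0,2); cv2.drawContours(im,c,-1,(0,255,255),1)
save({'image':im},'w8')
E
```

```text
shift [ 75.4 375.1 -84. ] turn z 0 untilt [ 0.05 -0.22 -0.  ] at [ 617.041 -349.928  145.419   -3.083] j6 -0.57
[ 5.47928e+02 -3.55051e+02  7.80000e-02  9.49000e-01]
shift [ 68.9  -1.1 105.7] turn z -1.1 untilt [ 0.05 -0.22 -0.  ] at [ 617.041 -349.928  145.419   -3.083] j6 -0.57
```

arm_command([
  [0,0.035,-0.0005,0.02,0,-0.2,-0.7],
  [0,0.0343,-0.0005,0.03,0,0,0],
  [0,0,0,0.03,0,0,0],
  [0,0,0,0.03,0,0,0],
  [0,0,0,0,0,0,0],
])

```text
t: 20.8
ee_pos: [546.6, -354.1, 34.1]
ee_rot: [-0.002, -0.035, 0.999, 0.001]
wrist_force: [-0.2, 0.1, -0.8]
width: 1.001
gripper_force: 0.0
```

```bash
python3 - <<'E'
from h import *
go(547.9,-355.1,2,.07)
E
```

```text
shift [-1.4 -1.1 32.1] turn z 0.0 untilt [ 0.18 -0.17 -0.  ] at [ 546.551 -354.146   34.092   -3.071] j6 -0.65
```

arm_command([
  [0,-0.0014,-0.0011,0.016,0.1,-0.1,0],
  [0,0,0,0.0145,0,0,0],
  [0,0,0,0,0,0,0],
  [1,0,0,0,0,0,0],
  [1,0,0,0,0,0,0],
  [1,0,0,0,0,0,0],
  [1,0,0,0,0,0,0],
  [1,0,0,0,0,0,0],
])

```text
t: 21.8
ee_pos: [550.7, -357.0, 7.5]
ee_rot: [0.002, -0.034, 0.999, -0.002]
wrist_force: [0.1, -0.4, 4.3]
width: 0.477
gripper_force: 62.6
```

```bash
python3 - <<'E'
from h import *
go(547.9,-355.1,2,.07)
E
```

```text
shift [2.7 2.1 5.5] turn z -0.1 untilt [-0.18  0.28 -0.  ] at [ 550.713 -357.027    7.518   -3.073] j6 -0.64
```

arm_command([
  [1,0,0,-0.04,0,0,0],
  [1,0,0,-0.045,0,0,0],
  [1,-0.01,0.03,-0.045,0,0,0],
  [1,-0.0117,0.0355,0,0,0,0],
  [1,-0.0117,0.0355,0,0,0,0],
  [1,-0.0117,0.0355,0,0,0,0],
  [1,-0.0117,0.0355,0,0,0,0],
  [1,-0.0117,0.0355,0,0,0,0],
  [1,0,0,0,0,0,0],
  [1,0,0,0,0,0,0],
])

```text
t: 23.05
ee_pos: [603.5, -144.7, 136.0]
ee_rot: [0.001, -0.035, 0.999, -0.001]
wrist_force: [0.7, -0.7, -2.3]
width: 0.477
gripper_force: 62.0
```

```bash
python3 w.py w9; python3 - <<'E'
from f import *
s,T=pickle.load(open('w9.pkl','rb')); im=s['image'].copy()
z=T[2,3]-7.5
o=fit([(s,T)],'knob',T[:2,3],z=z,rad=60,yaws=[.07]); print('held',o)
c,_=cv2.findContours(sil(s,T,'knob',o,z),0,2); cv2.drawContours(im,c,-1,(0,255,255),1); save({'image':im},'w9')
go(604.7,-145.4,60,.07)
E
```

```text
shift [ 71.6 170.3 -94.6] turn z 0 untilt [-0.13  0.15 -0.  ] at [ 603.366 -145.198  136.025   -3.073] j6 -0.3
held [ 6.02101e+02 -1.44322e+02  7.00000e-02  9.43000e-01]
shift [-1.1 -0.1 76. ] turn z -0.1 untilt [-0.13  0.15 -0.  ] at [ 603.366 -145.198  136.025   -3.073] j6 -0.3
```

View pics/w9.png

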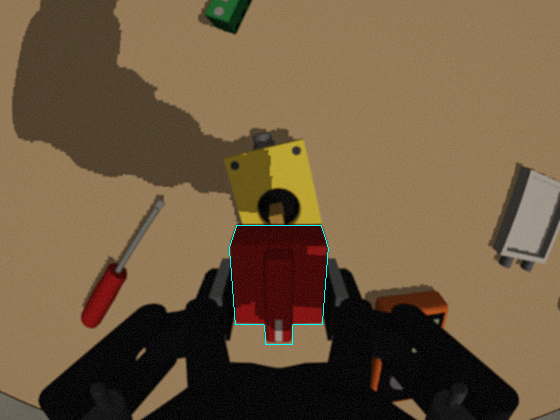

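arm_command([
  [1,-0.0026,-0.0014,0.03,0,0,0],
  [1,0,0,0.03,0,0,0],
  [1,0,0,0.012,0,0,0],
  [1,0,0,0,0,0,0],
  [1,0,0,0,0,0,0],
])

```text
t: 23.72
ee_pos: [607.3, -146.5, 65.6]
ee_rot: [0.003, -0.034, 0.999, -0.001]
wrist_force: [0.3, -0.2, 0.1]
width: 0.479
gripper_force: 62.0
```

```bash
python3 - <<'E'
from h import *
go(606.1,-146.4,44,.07)
E
```

```text
shift [ 1.3  0.3 21.6] turn z -0.1 untilt [-0.16  0.29 -0.  ] at [ 607.319 -146.515   65.641   -3.073] j6 -0.3
```

arm_command([
  [1,0.001,0.0003,0.008,0,0.25,0],
  [1,0,0,0.008,0,0,0],
  [1,0,0,0.0035,0,0,0],
  [1,0,0,0,0,0,0],
  [1,0,0,0,0,0,0],
])

```text
t: 24.35
ee_pos: [605.8, -145.8, 45.0]
ee_rot: [-0.0, -0.034, 0.999, -0.001]
wrist_force: [0.8, -0.6, -0.2]
width: 0.475
gripper_force: 62.0
```

arm_command([
  [1,0,0,0.002,0,0,0],
  [1,0,0,0,0,0,0],
  [1,0,0,0,0,0,0],
])

```text
t: 24.72
ee_pos: [606.0, -145.9, 43.6]
ee_rot: [0.0, -0.034, 0.999, -0.001]
wrist_force: [-1.8, -0.0, 4.5]
width: 0.48
gripper_force: 62.5
```

arm_command([
  [0,0,0,0,0,0,0],
  [0,0,0,0,0,0,0],
  [0,0,0,0,0,0,0],
  [0,0,0,0,0,0,0],
  [0,0,0,-0.03,0,0,0],
  [0,0,0,-0.045,0,0,0],
  [0,0,0,-0.04,0,0,0],
  [0,0,0,0,0,0,0],
])

```text
t: 25.72
ee_pos: [607.7, -146.0, 161.8]
ee_rot: [0.003, -0.034, 0.999, -0.002]
wrist_force: [-0.2, 1.0, -0.8]
width: 1.0
gripper_force: 0.0
```

```bash
python3 w.py w10; python3 - <<'E'
from f import *
s,T=pickle.load(open('w10.pkl','rb'))
o=fit([(s,T)],'knob',(604.5,-145),z=36,rad=60,yaws=[.07]); print(o)
print(fit([(s,T)],'strip',(431.5,-189)))
go(431.5,-189.2,160,-.33)
p=arm.snapshot('side'); q=p['image'][255:325,260:350]
save({'image':cv2.resize(q,(630,490),interpolation=cv2.INTER_CUBIC)},'s2')
E
```

```text
shift [ 74.9 171.1 -71.2] turn z 0 untilt [-0.18  0.13 -0.  ] at [ 606.697 -145.8    159.482   -3.073] j6 -0.3
[ 6.03775e+02 -1.45521e+02  4.40000e-02  8.83000e-01]
[ 4.30086e+02 -1.90699e+02 -2.83000e-01  8.96000e-01]
shift [177.8 -31.3  -0.8] turn z 22.9 untilt [-0.18  0.13 -0.  ] at [ 606.697 -145.8    159.482   -3.073] j6 -0.3
```

View pics/s2.png

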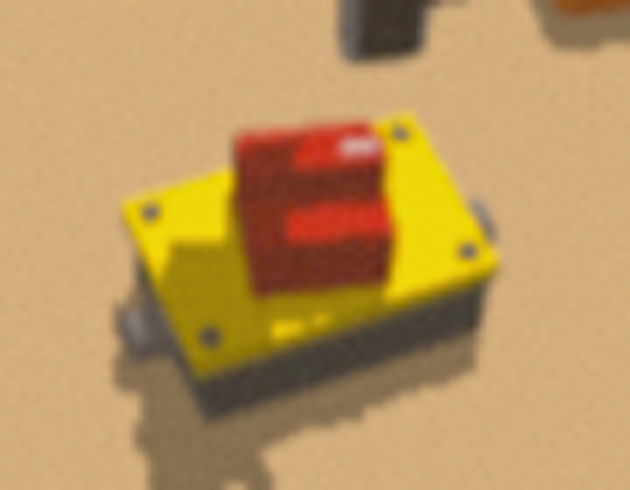

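Knob is seated on the cover.

arm_command([
  [0,0.038,-0.02,0,0,0,0],
  [0,0.038,-0.02,0,0,0,0],
  [0,0.038,-0.02,0,0,0,0],
  [0,0,0,0,0,0,7.7],
  [0,0,0,0,0,0,7.6],
  [0,0,0,0,0,0,7.6],
  [0,0,0,0,0,0,0],
])

```text
t: 26.7
ee_pos: [495.3, -213.0, 156.5]
ee_rot: [-0.002, 0.164, 0.986, -0.001]
wrist_force: [0.0, -1.5, 0.2]
width: 0.999
gripper_force: 0.0
```

```bash
python3 w.py w11; python3 - <<'E'
from f import *
im=run('w11',{'strip':(431,-190)}); save({'image':im},'w11')
s,T=pickle.load(open('w11.pkl','rb')); o=fit([(s,T)],'strip',(431,-190))
go(*o[:2],60,o[2])
E
```

```text
shift [ 52.1 228.3 -73.6] turn z 0 untilt [-0.13 -0.13  0.  ] at [ 495.484 -213.019  156.75     2.813] j6 -0.08
w11 strip [ 4.33035e+02 -1.89634e+02 -3.34000e-01  9.60000e-01]
shift [66.4  2.2 96.9] turn z 0.3 untilt [-0.13 -0.13  0.  ] at [ 495.484 -213.019  156.75     2.813] j6 -0.08
```

View pics/w11.png

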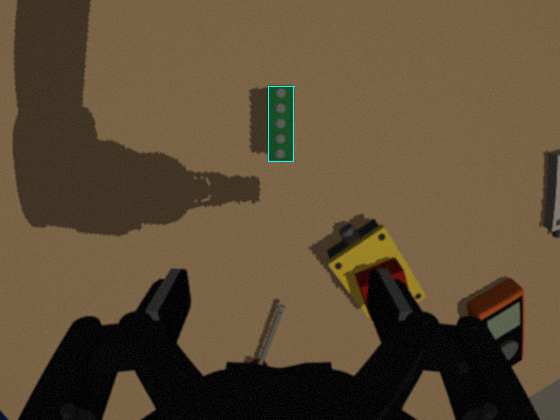

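arm_command([
  [0,0.033,0.0011,0.02,0,0,0.3],
  [0,0.033,0.0011,0.03,0,0,0],
  [0,0,0,0.03,0,0,0],
  [0,0,0,0.02,0,0,0],
  [0,0,0,0,0,0,0],
])

```text
t: 27.38
ee_pos: [432.9, -189.1, 56.3]
ee_rot: [-0.002, 0.166, 0.986, -0.001]
wrist_force: [-0.6, -0.0, 1.8]
width: 1.001
gripper_force: 0.0
```

```bash
python3 - <<'E'
from h import *
go(433,-189.6,18,-.334)
E
```

```text
shift [-0.4 -0.4 38.3] turn z -0.0 untilt [-0.12 -0.22  0.  ] at [ 432.873 -189.09    56.327    2.807] j6 -0.08
```

arm_command([
  [0,-0.0004,-0.0004,0.02,0,-0.2,0],
  [0,0,0,0.018,0,0,0],
  [0,0,0,0,0,0,0],
  [1,0,0,0,0,0,0],
  [1,0,0,0,0,0,0],
  [1,0,0,0,0,0,0],
  [1,0,0,0,0,0,0],
  [1,0,0,0,0,0,0],
  [1,0,0,0,0,0,0],
])

```text
t: 28.5
ee_pos: [435.1, -190.6, 20.7]
ee_rot: [0.002, 0.167, 0.986, -0.002]
wrist_force: [-0.3, 0.0, 5.9]
width: 0.224
gripper_force: 59.3
```

arm_command([
  [1,0,0,-0.04,0,0,0],
  [1,0,0,-0.045,0,0,0],
  [1,0,0,-0.045,0,0,0],
  [1,-0.0129,0.0387,0,0,0,0],
  [1,-0.0129,0.0387,0,0,0,0],
  [1,-0.0129,0.0387,0,0,0,0],
  [1,-0.0129,0.0387,0,0,0,0],
  [1,-0.0129,0.0387,0,0,0,0],
  [1,-0.0129,0.0387,0,0,0,0],
  [1,-0.0129,0.0387,0,0,0,0],
])

```text
t: 29.75
ee_pos: [609.3, 37.2, 149.1]
ee_rot: [0.001, 0.167, 0.986, -0.002]
wrist_force: [0.8, -1.1, -1.2]
width: 0.217
gripper_force: 58.8
```

arm_command([
  [1,-0.0129,0.0387,0,0,0,0],
  [1,-0.0129,0.0387,0,0,0,0],
  [1,-0.0129,0.0387,0,0,0,0],
  [1,0,0,0,0,0,-5.5],
  [1,0,0,0,0,0,-5.5],
  [1,0,0,0,0,0,0],
])

```text
t: 30.5
ee_pos: [683.5, 133.0, 148.7]
ee_rot: [0.001, 0.072, 0.997, -0.002]
wrist_force: [-1.0, -0.2, -1.1]
width: 0.221
gripper_force: 58.9
```

```bash
python3 w.py w12; python3 - <<'E'
from f import *
im=run('w12',{'jun':(602.5,144.4)}); 
s,T=pickle.load(open('w12.pkl','rb')); M['strip']=[B(60,20,0,44)]
o=fit([(s,T)],'strip',T[:2,3],z=T[2,3]-20.5,rad=60,yaws=[-.142]); print('held',o)
c,_=cv2.findContours(sil(s,T,'strip',o,T[2,3]-20.5),0,2); cv2.drawContours(im,c,-1,(0,255,255),1)
save({'image':im},'w12')
go(602.5,144.4,90,-.142)
E
```

```text
shift [ 145.2 -135.6  -80.9] turn z 0 untilt [-0.19  0.1  -0.  ] at [683.507 132.828 148.908   2.996] j6 0.34
w12 jun [ 6.01703e+02  1.44494e+02 -1.42000e-01  9.77000e-01]
held [ 6.82053e+02  1.33815e+02 -1.46000e-01  9.27000e-01]
shift [81.9 -0.1 58.8] turn z -0.2 untilt [-0.19  0.1  -0.  ] at [683.507 132.828 148.908   2.996] j6 0.34
```

arm_command([
  [1,0.027,-0.0003,0.01,0,0,0],
  [1,0.027,-0.0003,0.02,0,0,0],
  [1,0.027,-0.0004,0.025,0,0,0],
  [1,0,0,0.025,0,0,0],
  [1,0,0,0.02,0,0,0],
  [1,0,0,0,0,0,0],
  [1,0,0,0,0,0,0],
])

```text
t: 31.42
ee_pos: [604.1, 143.1, 50.2]
ee_rot: [0.002, 0.072, 0.997, -0.001]
wrist_force: [-0.4, 0.3, -0.4]
width: 0.221
gripper_force: 58.9
```

```bash
python3 - <<'E'
from h import *
go(603.2,143.6,25,-.142)
E
```

```text
shift [ 1.1  0.4 25.2] turn z -0.2 untilt [-0.15  0.21 -0.  ] at [604.118 143.109  50.201   2.997] j6 0.38
```

arm_command([
  [1,0.001,0.0004,0.012,-0.1,0.2,0],
  [1,0,0,0.011,0,0,0],
  [1,0,0,0.003,0,0,0],
  [1,0,0,0,0,0,0],
  [1,0,0,0,0,0,0],
])

```text
t: 32.05
ee_pos: [603.1, 143.5, 26.1]
ee_rot: [0.001, 0.072, 0.997, -0.0]
wrist_force: [-7.7, -2.6, 20.3]
width: 0.22
gripper_force: 62.7
```

arm_command([
  [1,0,0,-0.001,0,0,0],
  [1,0,0,0,0,0,0],
  [0,0,0,0,0,0,0],
  [0,0,0,0,0,0,0],
  [0,0,0,0,0,0,0],
  [0,0,0,0,0,0,0],
  [0,0,0,-0.035,0,0,0],
  [0,0,0,-0.045,0,0,0],
  [0,0,0,-0.045,0,0,0],
  [0,0,0,0,0,0,0],
])

```text
t: 33.3
ee_pos: [605.1, 144.3, 153.8]
ee_rot: [0.003, 0.072, 0.997, 0.001]
wrist_force: [-0.0, 0.9, -0.9]
width: 1.002
gripper_force: 0.0
```

```bash
python3 w.py w13; python3 - <<'E'
from f import *
s,T=pickle.load(open('w13.pkl','rb'))
print(fit([(s,T)],'jun',(602,144.4),yaws=[-.142]),fit([(s,T)],'strip',(602,144.4),z=4,rad=60,yaws=[-.142]))
go(546.1,360.9,150,-.27)
E
```

```text
shift [  65.1 -134.8  -79. ] turn z 0 untilt [0.01 0.17 0.  ] at [604.036 144.048 151.269   2.998] j6 0.38
[ 6.03068e+02  1.44250e+02 -1.43000e-01  5.45000e-01] [ 6.01971e+02  1.44035e+02 -1.34000e-01  8.77000e-01]
shift [ 88.5 206.3   1. ] turn z 7.2 untilt [0.01 0.17 0.  ] at [604.036 144.048 151.269   2.998] j6 0.38
```

arm_command([
  [0,0.004,0.0395,0,0,0,0],
  [0,0.004,0.0395,0,0,0,0],
  [0,0.004,0.0395,0,0,0,0],
  [0,0.004,0.0395,0,0,0,0],
  [0,0.004,0.0395,0,0,0,0],
  [0,0,0,0,0,0,7.3],
  [0,0,0,0,0,0,0],
])

```text
t: 34.22
ee_pos: [610.7, 342.3, 147.0]
ee_rot: [-0.001, 0.134, 0.991, -0.002]
wrist_force: [-0.2, -0.5, 1.8]
width: 1.0
gripper_force: 0.0
```

```bash
python3 w.py w14; python3 - <<'E'
from f import *
im=run('w14',{'lid':(546,361)}); save({'image':im},'w14')
s,T=pickle.load(open('w14.pkl','rb')); o=fit([(s,T)],'lid',(546,361))
M['lid']=[B(92,58,4,40)]; M['small']=0
go(*o[:2],60,o[2])
E
```

```text
shift [   2.3 -334.7  -81.5] turn z 0 untilt [-0.18 -0.12  0.  ] at [610.885 341.832 147.484   2.873] j6 0.78
w14 lid [ 5.48097e+02  3.61193e+02 -3.20000e-01  9.68000e-01]
shift [65.5  2.2 87.6] turn z 2.9 untilt [-0.18 -0.12  0.  ] at [610.885 341.832 147.484   2.873] j6 0.78
```

View pics/w14.png

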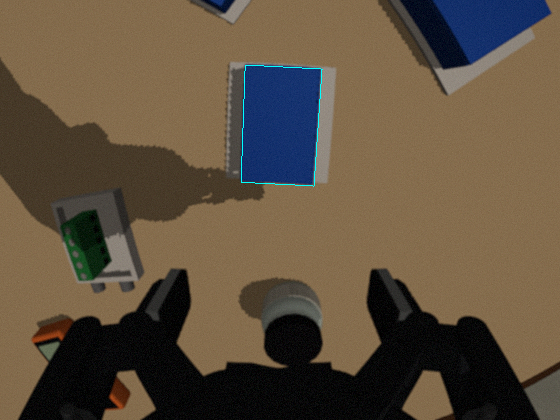

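Middle lid confirmed at pixels (281,125): the 92x58 hood model fits, with the small lid at (220,5) and the large one at (480,30).

arm_command([
  [0,0,0,0,-0.1,-0.1,2.9],
  [0,0.033,-0.0006,0.02,0,0,0],
  [0,0.0327,-0.0006,0.03,0,0,0],
  [0,0,0,0.03,0,0,0],
  [0,0,0,0.025,0,0,0],
  [0,0,0,0,0,0,0],
])

```text
t: 35.02
ee_pos: [547.3, 360.1, 41.6]
ee_rot: [-0.001, 0.16, 0.987, -0.002]
wrist_force: [1.0, 0.4, 0.3]
width: 0.999
gripper_force: 0.0
```

```bash
python3 - <<'E'
from h import *
go(548.1,361.2,6,-.32)
E
```

```text
shift [-0.4  1.4 35.6] turn z -0.1 untilt [-0.19 -0.09  0.  ] at [547.331 360.057  41.615   2.82 ] j6 0.9
```

arm_command([
  [0,-0.0004,0.0014,0.018,0,0,0],
  [0,0,0,0.016,0,0,0],
  [0,0,0,0,0,0,0],
  [1,0,0,0,0,0,0],
  [1,0,0,0,0,0,0],
  [1,0,0,0,0,0,0],
  [1,0,0,0,0,0,0],
  [1,0,0,0,0,0,0],
])

```text
t: 36.02
ee_pos: [550.3, 363.3, 11.0]
ee_rot: [0.001, 0.16, 0.987, 0.001]
wrist_force: [-0.3, 0.5, 5.9]
width: 0.667
gripper_force: 65.8
```

arm_command([
  [1,0,0,-0.04,0,0,0],
  [1,0,0,-0.045,0,0,0],
  [1,0,0,-0.045,0,0,0],
  [1,-0.02,-0.0315,0,0,0,0],
  [1,-0.02,-0.0315,0,0,0,0],
  [1,-0.02,-0.0315,0,0,0,0],
  [1,-0.02,-0.0315,0,0,0,0],
  [1,-0.02,-0.0315,0,0,0,0],
  [1,-0.02,-0.0315,0,0,0,-10.2],
  [1,0,0,0,0,0,0],
])

```text
t: 37.28
ee_pos: [603.7, 143.3, 139.6]
ee_rot: [0.0, 0.073, 0.997, -0.0]
wrist_force: [-0.2, 0.9, -1.6]
width: 0.667
gripper_force: 65.1
```

arm_command([
  [1,0,0,0,0,0,0],
  [1,0,0,0,0,0,0],
])

```text
t: 37.52
ee_pos: [603.3, 146.6, 139.9]
ee_rot: [0.001, 0.072, 0.997, 0.0]
wrist_force: [0.2, 0.1, -1.4]
width: 0.668
gripper_force: 65.1
```

```bash
python3 w.py w15; python3 - <<'E'
from f import *
s,T=pickle.load(open('w15.pkl','rb'))
print(fit([(s,T)],'lid',T[:2,3],z=T[2,3]-8.5,yaws=[-.142],rad=80))
go(602,144.4,80,-.142)
E
```

```text
shift [  64.3 -137.2  -90.1] turn z 0 untilt [0.02 0.06 0.  ] at [603.305 146.64  139.973   2.998] j6 0.38
[ 6.01793e+02  1.47843e+02 -1.43000e-01  9.28000e-01]
shift [ 1.  -2.4 60. ] turn z -0.1 untilt [0.02 0.06 0.  ] at [603.305 146.64  139.973   2.998] j6 0.38
```

arm_command([
  [1,-0.0006,-0.0028,0.03,0,0,0],
  [1,0,0,0.03,0,0,0],
  [1,0,0,0,0,0,0],
  [1,0,0,0,0,0,0],
])

```text
t: 38.08
ee_pos: [604.2, 143.4, 81.2]
ee_rot: [0.001, 0.072, 0.997, 0.0]
wrist_force: [0.3, 0.3, -1.1]
width: 0.668
gripper_force: 65.1
```

```bash
python3 w.py w16; python3 - <<'E'
from f import *
s,T=pickle.load(open('w16.pkl','rb'))
print(fit([(s,T)],'lid',T[:2,3],z=T[2,3]-11,yaws=[-.142],rad=80))
go(603.4,143.5,30,-.142)
E
```

```text
shift [  65.6 -134.1 -148.7] turn z 0 untilt [0.06 0.19 0.  ] at [604.626 143.399  81.679   2.998] j6 0.38
[ 6.03328e+02  1.44610e+02 -1.41000e-01  9.45000e-01]
shift [ 1.4 -0.1 51.7] turn z -0.1 untilt [0.06 0.19 0.  ] at [604.626 143.399  81.679   2.998] j6 0.38
```

arm_command([
  [1,0.0013,-0.0002,0.02,0,0.15,0],
  [1,0,0,0.018,0,0,0],
  [1,0,0,0.01,0,0,0],
  [1,0,0,0,0,0,0],
  [1,0,0,0,0,0,0],
])

```text
t: 38.75
ee_pos: [602.9, 142.9, 32.7]
ee_rot: [-0.0, 0.072, 0.997, 0.0]
wrist_force: [0.4, 0.8, -1.0]
width: 0.67
gripper_force: 65.1
```

arm_command([
  [1,0,0.0005,0.003,0,0,0],
  [1,0,0,0,0,0,0],
  [1,0,0,0,0,0,0],
])

```text
t: 39.12
ee_pos: [602.7, 143.3, 29.2]
ee_rot: [-0.001, 0.072, 0.997, 0.0]
wrist_force: [0.1, -0.3, -1.0]
width: 0.665
gripper_force: 65.1
```

arm_command([
  [1,0,0,0.0015,0,0,0],
  [1,0,0,0,0,0,0],
  [1,0,0,0,0,0,0],
])

```text
t: 39.5
ee_pos: [602.7, 143.4, 29.0]
ee_rot: [-0.0, 0.072, 0.997, 0.0]
wrist_force: [-3.2, -1.4, 6.9]
width: 0.665
gripper_force: 66.0
```

Contact. Release and lift.

arm_command([
  [0,0,0,0,0,0,0],
  [0,0,0,0,0,0,0],
  [0,0,0,0,0,0,0],
  [0,0,0,0,0,0,0],
  [0,0,0,-0.03,0,0,0],
  [0,0,0,-0.045,0,0,0],
  [0,0,0,-0.045,0,0,0],
  [0,0,0,0,0,0,0],
  [0,0,0,0,0,0,0],
  [0,0,0,0,0,0,0],
])

```text
t: 40.75
ee_pos: [601.9, 143.1, 146.0]
ee_rot: [-0.002, 0.072, 0.997, -0.0]
wrist_force: [-0.8, -0.9, 0.2]
width: 1.002
gripper_force: 0.0
```

```bash
python3 w.py w17; python3 - <<'E'
from f import *
s,T=pickle.load(open('w17.pkl','rb'))
print('lid',fit([(s,T)],'lid',(602,144.4),z=18,yaws=[-.142],rad=80))
M['jun']=[B(104,92,18,22),B(92,58,22,58)]
p=arm.snapshot('side'); a=arm.snapshot('scene')
print(fit([(p,None)],'lid',(602,144.4),z=18,yaws=[-.142],rad=80))
im=np.hstack([cv2.resize(p['image'][170:235,255:335],(400,325)),cv2.resize(p['image'][255:320,260:340],(400,325))])
save({'image':im},'fin'); print(arm.observe()['t'])
E
```

```text
shift [  63.8 -133.7  -83.6] turn z 0 untilt [-0.04 -0.21  0.  ] at [601.961 143.107 146.031   2.998] j6 0.38
lid [ 6.02839e+02  1.44586e+02 -1.42000e-01  9.68000e-01]
[ 6.04700e+02  1.81049e+02 -1.56000e-01  5.22000e-01]
40.9
```

```bash
python3 -c "
from station import arm
print(arm.job_done())"
```

```text
the job is handed in; nothing more can be done
None
```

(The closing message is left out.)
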